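# Clear the print and hold the loupe in focus over it

### The job

The small blue basket with the handle is standing on the print: hang it by its handle across both hooks of the wire stand and let go of it, so that it hangs there freely. Then pick the loupe off its rest by its handle and hold it level over the middle of the print, with the lens at the height of the black collar on the focus gauge. Finish holding the loupe still there in the gripper, touching nothing else with it; do not shift the collar or push the other things on the table about.

Things in the scene. Friction and masses are not known exactly. Their poses are not given: they have to be found in the camera images.
- board: Fixed grey viewing board, 6 mm thick, with an old print (110 x 150 mm) flat on it. Origin on the table under the print's middle; z up. It reaches from -70 to +95 mm in its x, +-95 mm in its y. In its far left corner, x +80, y +75 mm, stands the focus gauge: steel post, 8 mm thick, top 138 mm above the table.
- print_centre (a point): The middle of the print, on its surface, 6 mm above the table. The basket stands about here at the start.
- focus_mark (a point): Middle of the black collar (26 mm across, 8 mm thick, short pointer) on the gauge post, 76 to 121 mm above the table, different each time. The loupe is in focus when the middle of its lens is at this height. The collar slides if pushed with more than about 4 N.
- basket: Small blue slatted plastic basket, empty, about 160 g: 76 mm in its x, 120 mm in its y, walls 45 mm high, with a rigid steel handle arching over it along its y. Origin in the middle of its underside, z up. The handle is round bar 8 mm thick; its level top is 96 mm long, its uprights 117 mm apart (centre lines).
- basket_bail (a point): Middle of the handle's level top bar (centre line), 115 mm above the basket's underside; the bar runs along the basket's y.
- hook_stand: Fixed steel stand with two upturned hooks of 8 mm wire, side by side at y -26 and +26 mm, free between them. Origin on the table under the hooks' seat, z up. Base 10 mm thick, x -45 to +85, y +-60 mm. Each hook: upright at x +70 mm (166 mm high), forward to the seat at x +12 to -12 mm, then up to its tip at x -26 mm (170 mm high).
- hook_seat (a point): Where the middle of the basket's handle bar (centre line) is when it hangs: midway between the hooks, 158 mm above the table, 4 mm above the seats' top. The bar lies across both hooks, along the stand's y. Bring the basket in from the -x side, the bar above the tips and the walls below the hooks, then lower; fingers fit between the hooks.
- loupe: Loupe, about 120 g: lens in a black rim, 68 mm across, 14 mm thick, and a straight square steel handle 16 x 16 mm. Origin in the lens's middle, half way through its thickness; z is the lens axis, up. The handle runs along -x, 32 to 150 mm from the origin, centre line 1 mm higher. It balances about 60 mm from the origin. On its rest it lies level, origin 41 mm above the table.
- loupe_rest: Fixed wooden rest, base 170 x 60 x 10 mm, with two blocks 34 mm high (x +40 to +60 and -74 to -58 mm; the latter with a cheek each side of the handle, 43 mm high). Origin on the table under its middle, x towards the lens, which lies at x about +70 mm. Between the blocks the handle is free, 24 mm above the base.
- spare_print: Bystander, to be left alone: stack of stained prints, 80 x 120 x 12 mm, lying beyond the board. Origin in the middle of its underside.
- brush: Bystander, to be left alone: dusting brush lying on the table near the robot.
- jar: Bystander, to be left alone: closed amber glass jar, 60 mm across, 85 mm tall. Origin in the middle of its underside.
- cup: Bystander, to be left alone: white plastic cup, 72 mm across, 80 mm tall. Origin in the middle of its underside.
- tray: Bystander, to be left alone: open blue tray without a handle, 120 x 90 x 45 mm, at the right side. Origin in the middle of its underside.

How it is judged (in metres and radians):
On the way, in this order (a step that is already met when the one before it is completed fails the run):
1. the basket hangs by its handle across both hooks, let go (distance between basket_bail and hook_seat below 0.03 m and contact force between basket and hook_stand above 0.5 N and contact force between basket and the fingers below 0.05 N and contact force between basket and loupe below 0.05 N and height (world z) of basket above 0.025 m and angle between basket's own z axis and vertical below 0.4 rad and linear speed of basket below 0.06 m/s), for 0.3 s.
2. the loupe is lifted off its rest in the gripper (contact force between loupe and the fingers above 1 N and contact force between loupe and board below 0.05 N and contact force between loupe and loupe_rest below 0.05 N and contact force between loupe and hook_stand below 0.05 N and contact force between loupe and basket below 0.05 N and height (world z) of loupe above 0.06 m), for 0.2 s.
At the end, for the whole second after the job is handed in: Basket at rest on the hooks (handle middle within 30 mm of seat middle, tilt < 0.4 rad), let go. Loupe held by the fingers only: lens centre within 20 mm sideways of the print's middle, within 8 mm of the collar's height, tilt < 0.14 rad, still (20 mm/s, 0.15 rad/s); collar shifted < 6 mm (all of step 1 and contact force between loupe and the fingers above 1 N and contact force between loupe and board below 0.05 N and contact force between loupe and loupe_rest below 0.05 N and contact force between loupe and hook_stand below 0.05 N and contact force between loupe and basket below 0.05 N and horizontal distance between loupe and print_centre below 0.02 m and z of loupe in the frame of focus_mark between -0.008 and 0.008 m and angle between loupe's own z axis and vertical below 0.14 rad and linear speed of loupe below 0.02 m/s and angular speed of loupe below 0.15 rad/s and distance of focus_mark from where it was at the start of the episode below 0.006 m); the arm keeps its last pose, push and grip.
It fails at once if another thing on the table pushed by more than 30 mm (distance of any of spare_print, brush, jar, cup, tray from where it was at the start of the episode above 0.03 m).
It fails at once if the focus collar shifted by more than 6 mm (distance of focus_mark from where it was at the start of the episode above 0.006 m).
It also fails if it takes over 58 s, if anything falls off the work surface, if the arm or the gripper's body presses on something with over 40 N, if the wrist force passes 120 N, or if a joint passes its speed limit or range.

### The arm

A 6-joint arm with a two-finger parallel gripper is mounted at the origin on the work surface. World frame = base frame: x ahead of the robot, y to its left, z up, the work surface at z = 0. Lengths are in mm, angles in rad, forces in N, time in s.
With the tool pointing down it reaches from about 350 to 975 mm from the base axis. Payload 7.1 kg.
Tool frame: the origin (TCP) lies midway between the tips of the shut fingers; the grasp point (between the pads) lies 19 mm behind it; z points along the fingers, y is the line along which they close (so a half turn about z gives the same grasp; the last joint's range is limited). The gripper opens to 88 mm and grips with 3 to 60 N. Pads are 20 mm wide; open, the fingers measure 115 mm over their backs; the gripper's body (75 mm by 178 mm) begins 61 mm behind the grasp point.
Start: joints at [-1.136, 0.423, 1.63, -0, 1.089, -0.019], TCP at [274.004, -561.717, 222.675] pointing down, gripper open.
Joint ranges: [-3, 3], [-0.9, 2.11], [0.09, 2.58], [-1.31, 4.45], [0.11, 2.69], [-2.54, 2.54]. Speed limits (rad/s): [2.39, 2.39, 3.01, 3.14, 3.14, 3.14].

### API

Orientations are given as a rotation vector (axis times angle).
In Python, from cell import r gives the robot as it stands.
- The arm moves only by the tool step_arm, never from a script. Its arguments are lists of equal length, an entry for each row: "fingers": the finger opening in mm, from 0 to 87.8; "xyz": the shift along the tool's x, y, z in mm, a list of three; "turn": the turn, a rotation vector about the tool's x, y, z in degrees, a list of three. In form: {"fingers": [fingers, ...], "xyz": [[x, y, z], ...], "turn": [[wx, wy, wz], ...]}. A call has exactly 10 rows; each row shifts and turns the commanded pose from where the row before left it, along the tool's axes as they then stand; what a row does not reach is not made up. A row lasts 1/12 s, in which the tool goes at most 41.7 mm and 7.16 degrees, less where a joint would pass 70% of its speed; a pose out of reach is approached as far as the arm can. A call with a gripper value outside its range is refused whole. The fingers move at their own pace and stop on an object; "grip_force" is the grip in N (left out, the last holds). Time passes only in rows, so rows that do not move let the fingers close, or fill a call up. It gives the time, the measured TCP pose, the force, the opening and the grip force at its end, in the units of the state.
- r.get_obs(): the state, without advancing time (a new reading comes with each control period).
- r.grab_frame(name): name is "side" or "top" or "wrist"; returns a dict with "frame" (384x512x3 uint8, blue, green, red), "camera_matrix" (3x3 intrinsics, pixels), "R" (3x3) and "t" (3): a world point X has camera coordinates R X + t. Camera axes: x right, y down, z forward; pixel columns grow to the right and rows downward; lengths in mm; the calibration is good to about 2 mm. The wrist camera is an equidistant fisheye: a pixel r from the principal point sees the ray r / f radians off the axis. A picture is of the moment at which its call begins. There is no depth.
- r.job_done(): hands the job in; it is judged then, once.
The state is a dict: "time_s": time; "joint_pos": joint angles; "joint_vel": joint speeds; "effort": joint torques, N m; "tcp_pos": TCP position; "eef_rot": TCP orientation; "force": force on the tool from outside, world axes, zero at the start; "moment": the same for the moment, N m; "opening": opening from 0.0 (shut) to 1.0 (fully open); "grip_force": force on a finger pad.
Only numpy, scipy, OpenCV 4.12 (cv2) and the standard library are available. Lean on these libraries where they do the work, as an engineer would, in place of code of your own. Each camera call takes 0.05 s, during which the arm holds its last target. There are 200 camera calls.

## Working session

There is one attempt and no reset: what is moved stays moved. The work goes in short steps, Python scripts to look and compute and a tool call to move; the robot and the scene stay as the last step left them, time stands still between calls to the robot, and variables do not carry over. Pictures are saved under pics/ and viewed, at most 10 in all, crops included, and the job is handed in when it is done.

Besides the shell and the picture viewer there is one more tool, called after "Call:" by a JSON object that holds its "method" and its "body". step_arm: Moves the arm, as the interface text tells. Its arguments: {"type":"object","properties":{"fingers":{"type":"array","items":{"type":"number"}},"xyz":{"type":"array","items":{"type":"array","items":{"type":"number"}}},"turn":{"type":"array","items":{"type":"array","items":{"type":"number"}}},"grip_force":{"type":"number"}},"required":["fingers","xyz","turn"]}

```bash
mkdir -p pics; ls
python3 - <<'E'
from cell import r
import cv2,pickle
for n in("top","side"):
    g=r.grab_frame(n);cv2.imwrite(f"pics/{n}0.png",cv2.resize(g["frame"],(800,600),interpolation=cv2.INTER_CUBIC))
    cv2.imwrite(f"pics/{n}0_raw.png",g["frame"]);pickle.dump(g,open(f"{n}.pkl","wb"))
    print(n,g["camera_matrix"],-g["R"].T@g["t"],g["R"])
o=r.get_obs();print(o)
E
```

```text
pics
top [[363.4169445    0.         253.45723671]
 [  0.         363.4169445  194.67618087]
 [  0.           0.           1.        ]] [ 440.62694619  -86.79107189 1153.60433944] [[ 0.01267582 -0.99989781  0.00661073]
 [-0.99386955 -0.01332502 -0.10975323]
 [ 0.1098301  -0.00517899 -0.99393688]]
side [[350.87541723   0.         253.29929266]
 [  0.         350.87541723 190.16934649]
 [  0.           0.           1.        ]] [189.59614583 538.65300619 587.02300266] [[-0.84381721 -0.53657817  0.00750946]
 [-0.29373355  0.4501206  -0.8432746 ]
 [ 0.44910257 -0.71377539 -0.53743052]]
{'time_s': 0.1, 'joint_pos': array([-1.13595738e+00,  4.23752092e-01,  1.63059149e+00,  1.15764191e-06,
        1.08858597e+00, -1.89909920e-02]), 'joint_vel': array([-1.69339345e-03, -1.85034500e-03, -1.72073162e-03, -1.29387391e-03,
       -1.88897673e-05, -4.58679516e-04]), 'effort': array([-3.35112254e-04, -5.45615137e+01, -2.74325484e+01,  6.45721285e-02,
        1.87938527e-02, -4.16920011e-05]), 'tcp_pos': array([ 273.82981489, -561.27779594,  221.99580015]), 'eef_rot': array([-3.05978356e+00, -7.06477265e-01,  4.31744687e-04]), 'force': array([-0.43438737, -0.04086648, -0.03940332]), 'moment': array([-0.00220793,  0.04956659,  0.01555253]), 'grip_force': 0.0, 'opening': 1.0006515444420998}
```

View pics/top0.png

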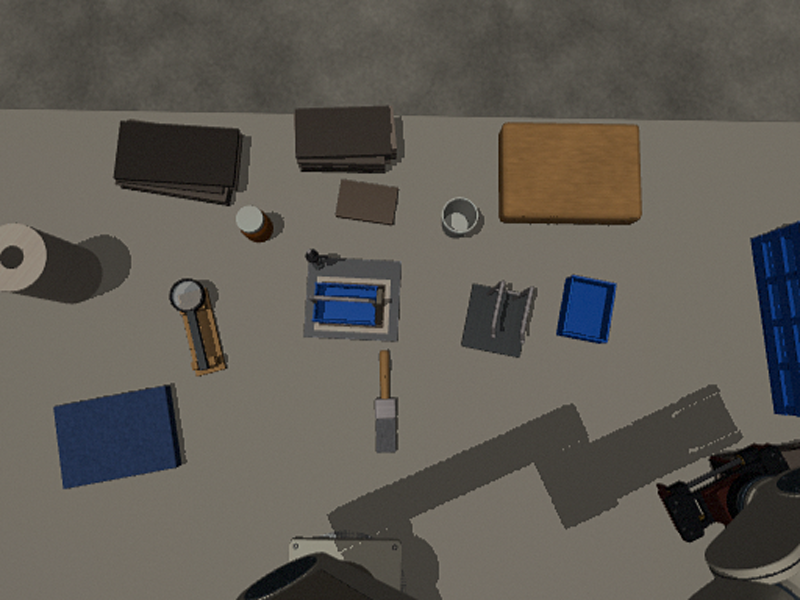

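View pics/side0.png

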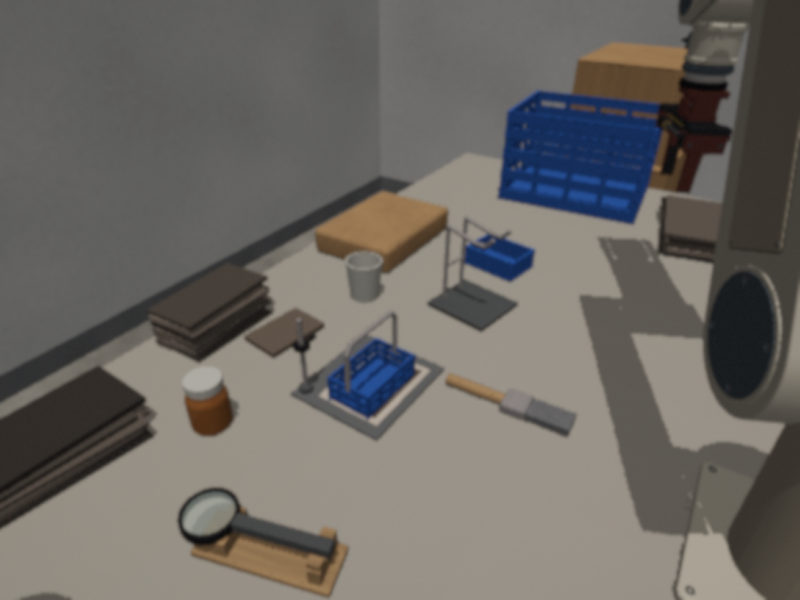

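```bash
cat > h.py <<'E'
import cv2,pickle,numpy as np
def mos(n,boxes,out,s=5):
    im=cv2.imread(f"pics/{n}_raw.png");C=[]
    for x,y,w,h in boxes:
        c=cv2.resize(im[y:y+h,x:x+w],None,fx=s,fy=s,interpolation=cv2.INTER_CUBIC)
        c=np.clip(c.astype(float)*1.3,0,255).astype(np.uint8)
        for k in range(0,w,10):
            cv2.line(c,(k*s,0),(k*s,5),(0,255,255));cv2.putText(c,str(x+k),(k*s,14),0,.33,(0,255,255))
        for k in range(0,h,10):
            cv2.line(c,(0,k*s),(5,k*s),(0,255,255));cv2.putText(c,str(y+k),(6,k*s+4),0,.33,(0,255,255))
        C.append(c)
    H=max(c.shape[0] for c in C)
    o=np.hstack([cv2.copyMakeBorder(c,0,H-c.shape[0],0,4,0) for c in C]);print(o.shape);cv2.imwrite(out,o)
def pt(n,u,v,z,g=None):
    g=g or pickle.load(open(f"{n}.pkl","rb"));K=g["camera_matrix"];R=g["R"];t=g["t"]
    c=-R.T@t;d=R.T@np.linalg.inv(K)@[u,v,1];return c+d*(z-c[2])/d[2]
def proj(n,X):
    g=pickle.load(open(f"{n}.pkl","rb"));p=g["camera_matrix"]@(g["R"]@np.array(X,float)+g["t"]);return p[:2]/p[2]
E
python3 - <<'E'
from h import *
mos("top0",[(188,155,75,70),(290,172,60,62),(102,170,50,74)],"pics/tm.png",4)
mos("side0",[(180,190,110,95),(268,132,80,85)],"pics/sm.png",4)
E
```

```text
(296, 752, 3)
(380, 768, 3)
```

View pics/tm.png

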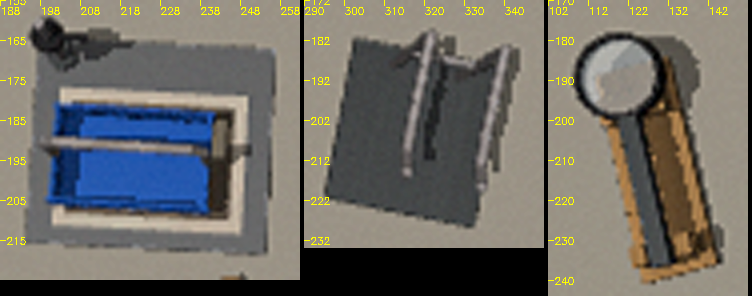

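View pics/sm.png

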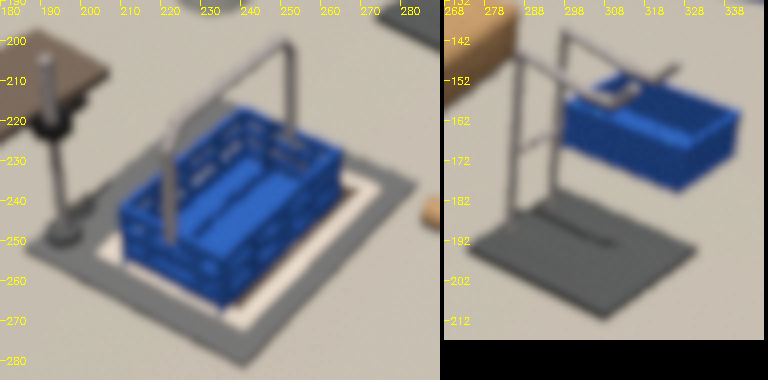

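```bash
cat > fit.py <<'E'
from h import *
from scipy.optimize import least_squares
def fit(name,obs,x0):
    def W(p,X): c,s=np.cos(p[2]),np.sin(p[2]);return [p[0]+c*X[0]-s*X[1],p[1]+s*X[0]+c*X[1],X[2]]
    f=lambda p:np.ravel([proj(n,W(p,X))-uv for n,uv,X in obs])
    s=least_squares(f,x0,x_scale=[100,100,1],loss="soft_l1")
    print(name,s.x.round(3),"yawdeg",np.degrees(s.x[2]).round(2));print(f(s.x).reshape(-1,2).round(1).tolist())
    return s.x,W
T,S="top","side"
b,W=fit("board",[(T,(256.5,167.5),(95,-95,6)),(T,(254.5,218.5),(-70,-95,6)),(T,(194.5,215.3),(-70,95,6)),
 (T,(203,176.8),(55,75,6)),(T,(250,179.3),(55,-75,6)),(T,(248.8,213.8),(-55,-75,6)),(T,(201,210),(-55,75,6)),
 (S,(186,252),(95,95,6)),(S,(240.5,281.5),(-70,95,6)),(S,(284.5,236),(-70,-95,6))],[400,0,0])
k,_=fit("basket",[(T,(201.8,190.8),(0,58,115+6)),(T,(241.8,193.3),(0,-52,121)),(S,(222.5,223),(0,54,119)),(S,(252,200),(0,-54,119)),
 (T,(201.5,180.8),(38,60,51)),(T,(199.8,206),(-38,60,51)),(T,(240,208),(-38,-60,51)),(S,(236,267),(-38,60,6)),(S,(210.5,255),(38,60,6))],[400,0,0])
s,_=fit("stand",[(T,(302.5,181.5),(85,60,10)),(T,(294.8,221.5),(-45,60,10)),(T,(332.5,228.8),(-45,-60,10)),
 (T,(315.8,215.8),(-26,26,168)),(T,(334.5,218.8),(-26,-26,168)),(T,(321.8,180.3),(70,26,162)),(T,(340.5,184),(70,-26,162)),
 (S,(274.5,193.8),(85,60,10)),(S,(308,211.5),(-45,60,10)),(S,(331.3,194.5),(-45,-60,10)),(S,(297,178.8),(85,-60,10))],[400,-200,-.2])
l,_=fit("loupe",[(T,(119.75,188.8),(0,0,47)),(T,(128.8,236),(-150,0,48)),(S,(134,329.5),(0,0,47)),(S,(212,349),(-148,0,44))],[400,300,0])
for z in(76,84,90,98,105,112,121): print(z,proj(S,W(b,(80,75,z))).round(1),proj(T,W(b,(80,75,z))).round(1))
print("top138",proj(S,W(b,(80,75,138))),"base",proj(S,W(b,(80,75,8))))
for n,x in (("tray",(365,196)),("cup",(294,139)),("jar",(160,143))):print(n,pt(T,*x,80 if n!="tray" else 45).round())
E
python3 fit.py
```

```text
board [ 5.65313e+02 -3.59300e+00 -4.00000e-02] yawdeg -2.31
[[0.3, -0.4], [-0.4, 0.1], [-0.6, 0.1], [-0.0, -0.2], [-0.1, -0.2], [-0.8, -0.3], [-0.4, 1.0], [-0.1, -0.7], [0.4, -0.5], [0.4, -0.7]]
basket [ 5.62992e+02  7.15400e+00 -5.40000e-02] yawdeg -3.09
[[-3.3, -0.8], [-4.9, -0.7], [0.9, -1.0], [0.5, -0.5], [0.7, -0.3], [0.3, -0.9], [-0.5, -0.2], [0.5, 1.8], [0.8, 0.2]]
stand [ 5.17521e+02 -2.91386e+02 -1.85000e-01] yawdeg -10.59
[[-0.1, -0.3], [0.1, -0.1], [-0.0, 0.1], [-0.3, -1.0], [-0.2, -0.2], [-0.5, 0.5], [-0.7, 0.5], [-0.9, -0.9], [0.9, -1.2], [0.7, -1.0], [0.5, -0.4]]
loupe [5.74976e+02 3.19639e+02 3.01000e-01] yawdeg 17.23
[[-0.9, 0.2], [2.2, 0.3], [-0.6, -1.4], [0.2, 0.8]]
76 [193.8 226.4] [200.5 164.7]
84 [193.5 223.7] [200.1 164.2]
90 [193.3 221.7] [199.8 163.8]
98 [193.  218.9] [199.4 163.3]
105 [192.8 216.4] [199.1 162.8]
112 [192.5 214. ] [198.8 162.3]
121 [192.2 210.7] [198.3 161.7]
top138 [191.50237862 204.5609691 ] base [196.16217136 248.47414856]
tray [ 564. -435.   45.]
cup [ 730. -213.   80.]
jar [712. 191.  80.]
```

```bash
cat > pl.py <<'E'
import sys,numpy as np
from cell import r
from scipy.spatial.transform import Rotation as Ro
def plan(x,y,z,yaw,n,ramp=True):
    o=r.get_obs();R=Ro.from_rotvec(o["eef_rot"]);M=R.as_matrix();p=o["tcp_pos"]
    y0=np.degrees(np.arctan2(M[1,0],M[0,0]))
    print("t",o["time_s"],"tcp",p.round(1),"yaw",y0.round(1),"zaxis",M[:,2].round(3),"op",round(o["opening"]*87.8,1),"F",o["force"].round(1),"q",o["joint_pos"].round(2))
    # target rotation: straight down, tool x at yaw
    c,s=np.cos(np.radians(yaw)),np.sin(np.radians(yaw))
    Rt=Ro.from_matrix(np.array([[c,s,0],[s,-c,0],[0,0,-1]]))
    w=(R.inv()*Rt).as_rotvec(degrees=True);k=np.ones(n)
    if ramp and n>4:k[[0,-1]]=.5
    k/=k.sum();P=np.array([x,y,z])-p;X=[];W=[];Rc=R
    for f in k:
        X.append((Rc.inv().apply(P*f)).round(1).tolist());W.append((w*f).round(2).tolist());Rc=Rc*Ro.from_rotvec(w*f,degrees=True)
    print("xyz",X);print("turn",W)
if __name__=="__main__":
    a=list(map(float,sys.argv[1:]));plan(*a[:4],int(a[4]))
E
python3 pl.py 563 7 200 86.9 20
```

```text
t 0.1 tcp [ 273.8 -561.3  222. ] yaw 26.0 zaxis [-0.001  0.001 -1.   ] op 87.9 F [-0.4 -0.  -0. ] q [-1.14  0.42  1.63  0.    1.09 -0.02]
xyz [[13.4, -10.1, 0.6], [27.3, -19.5, 1.2], [28.4, -17.9, 1.2], [29.3, -16.3, 1.2], [30.2, -14.6, 1.2], [31.0, -12.9, 1.2], [31.7, -11.1, 1.2], [32.2, -9.4, 1.2], [32.7, -7.5, 1.2], [33.1, -5.7, 1.2], [33.3, -3.8, 1.2], [33.5, -2.0, 1.2], [33.6, -0.1, 1.2], [33.5, 1.8, 1.2], [33.4, 3.6, 1.2], [33.1, 5.5, 1.2], [32.7, 7.4, 1.2], [32.3, 9.2, 1.2], [31.7, 11.0, 1.2], [15.5, 6.4, 0.6]]
turn [[-0.0, -0.0, -1.6], [-0.0, -0.0, -3.21], [-0.0, -0.0, -3.21], [-0.0, -0.0, -3.21], [-0.0, -0.0, -3.21], [-0.0, -0.0, -3.21], [-0.0, -0.0, -3.21], [-0.0, -0.0, -3.21], [-0.0, -0.0, -3.21], [-0.0, -0.0, -3.21], [-0.0, -0.0, -3.21], [-0.0, -0.0, -3.21], [-0.0, -0.0, -3.21], [-0.0, -0.0, -3.21], [-0.0, -0.0, -3.21], [-0.0, -0.0, -3.21], [-0.0, -0.0, -3.21], [-0.0, -0.0, -3.21], [-0.0, -0.0, -3.21], [-0.0, -0.0, -1.6]]
```

Call:
{"method": "step_arm", "body": {"fingers": [60, 60, 60, 60, 60, 60, 60, 60, 60, 60], "xyz": [[13, -10, 1], [27, -19.5, 1], [28.5, -18, 1], [29, -16, 1], [30, -14.5, 1], [31, -13, 1], [32, -11, 1], [32, -9.5, 1], [33, -7.5, 1], [33, -5.5, 1]], "turn": [[0, 0, -1.6], [0, 0, -3.2], [0, 0, -3.2], [0, 0, -3.2], [0, 0, -3.2], [0, 0, -3.2], [0, 0, -3.2], [0, 0, -3.2], [0, 0, -3.2], [0, 0, -3.2]], "grip_force": 25}}

```text
time_s: 0.93
tcp_pos: [418.4, -275.8, 212.5]
eef_rot: [-2.765, -1.49, 0.0]
force: [0.7, -0.8, -0.1]
opening: 0.685
grip_force: 0.0
```

Call:
{"method": "step_arm", "body": {"fingers": [60, 60, 60, 60, 60, 60, 60, 60, 60, 60], "xyz": [[33.5, -4, 1], [33.5, -2, 1], [33.5, 0, 1], [33.5, 2, 1], [33.5, 3.5, 1], [33, 5.5, 1], [32.5, 7.5, 1], [32, 9, 1], [31.5, 11, 1], [15.5, 6.5, 1]], "turn": [[0, 0, -3.2], [0, 0, -3.2], [0, 0, -3.2], [0, 0, -3.2], [0, 0, -3.2], [0, 0, -3.2], [0, 0, -3.2], [0, 0, -3.2], [0, 0, -3.2], [0, 0, -1.6]]}}

```text
time_s: 1.77
tcp_pos: [563.9, 8.6, 202.5]
eef_rot: [-2.276, -2.165, -0.001]
force: [0.2, 0.4, 0.6]
opening: 0.685
grip_force: 0.0
```

```bash
python3 pl.py 563 7 102 86.9 10
python3 - <<'E'
from cell import r
import cv2,pickle
g=r.grab_frame("wrist");pickle.dump(g,open("wrist.pkl","wb"))
cv2.imwrite("pics/w1.png",cv2.resize(g["frame"],(800,600),interpolation=cv2.INTER_CUBIC))
print(g["camera_matrix"],-g["R"].T@g["t"],g["R"])
E
```

```text
t 1.7667 tcp [563.9   8.6 202.5] yaw 87.1 zaxis [ 0.     0.001 -1.   ] op 60.1 F [0.2 0.4 0.6] q [-0.01  0.36  1.78  0.    1.    0.04]
xyz [[-0.1, -0.0, 5.6], [-0.2, -0.1, 11.2], [-0.2, -0.1, 11.2], [-0.2, -0.1, 11.2], [-0.2, -0.1, 11.2], [-0.2, -0.1, 11.2], [-0.2, -0.1, 11.2], [-0.2, -0.1, 11.2], [-0.2, -0.1, 11.2], [-0.1, -0.0, 5.6]]
turn [[0.0, -0.0, 0.01], [0.0, -0.01, 0.03], [0.0, -0.01, 0.03], [0.0, -0.01, 0.03], [0.0, -0.01, 0.03], [0.0, -0.01, 0.03], [0.0, -0.01, 0.03], [0.0, -0.01, 0.03], [0.0, -0.01, 0.03], [0.0, -0.0, 0.01]]
[[297.31863964   0.         254.78029301]
 [  0.         297.31863964 186.7711978 ]
 [  0.           0.           1.        ]] [566.4587561   78.85202254 363.70984449] [[ 9.98757004e-01 -4.98440734e-02  1.24913865e-04]
 [-4.81521057e-02 -9.64200480e-01  2.60765812e-01]
 [-1.28771883e-02 -2.60447696e-01 -9.65402080e-01]]
```

View pics/w1.png

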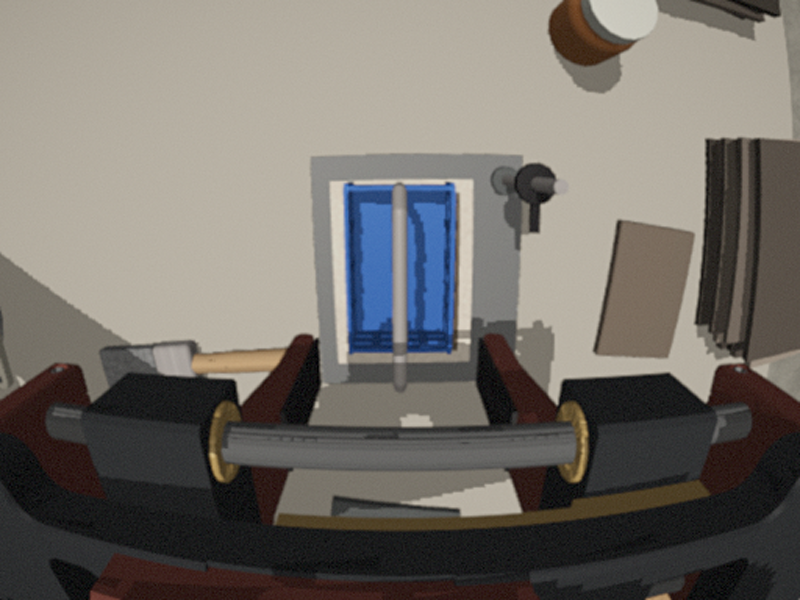

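```bash
cat >> h.py <<'E'
def wpt(u,v,z,g=None):
    g=g or pickle.load(open("wrist.pkl","rb"));K=g["camera_matrix"];R=g["R"];c=-R.T@g["t"]
    a=np.array([u-K[0,2],v-K[1,2]]);th=np.hypot(*a)/K[0,0];a/=np.hypot(*a)
    d=R.T@[a[0]*np.sin(th),a[1]*np.sin(th),np.cos(th)];return c+d*(z-c[2])/d[2]
E
python3 - <<'E'
from h import *
k=.64
for n,u,v,z in[("barN",400,188,119),("barS",400,386,119),("print",330,182,6),("print",473,179,6),("posttop",563,187,138),("boardTL",311,157,6)]:print(n,wpt(u*k,v*k,z).round(1))
for z in(80,85,90,95,100,105):print(z,wpt(535*k,184*k,z).round(1))
E
```

```text
barN [567.   68.9 119. ]
barS [561.5 -44.3 119. ]
print [513.8  72.3   6. ]
print [623.7  69.2   6. ]
posttop [649.   68.3 138. ]
boardTL [500.2  92.8   6. ]
80 [651.3  67.6  80. ]
85 [649.8  67.8  85. ]
90 [648.3  68.   90. ]
95 [646.8  68.2  95. ]
100 [645.4  68.4 100. ]
105 [643.9  68.6 105. ]
```

Call:
{"method": "step_arm", "body": {"fingers": [60, 60, 60, 60, 60, 60, 60, 60, 60, 60], "xyz": [[0, 0, 5.5], [0, 0, 11], [0, 0, 11], [0, 0, 11], [0, 0, 11], [0, 0, 11], [0, 0, 11], [0, 0, 11], [0, 0, 11], [0, 0, 7]], "turn": [[0, 0, 0], [0, 0, 0], [0, 0, 0], [0, 0, 0], [0, 0, 0], [0, 0, 0], [0, 0, 0], [0, 0, 0], [0, 0, 0], [0, 0, 0]]}}

```text
time_s: 2.65
tcp_pos: [562.7, 4.9, 100.5]
eef_rot: [-2.282, -2.158, 0.002]
force: [-0.5, 0.4, -0.2]
opening: 0.683
grip_force: 0.0
```

Call:
{"method": "step_arm", "body": {"fingers": [60, 60, 20, 0, 0, 0, 0, 0, 0, 0], "xyz": [[2, 0, 0], [3, 0, 0], [0, 0, 0], [0, 0, 0], [0, 0, 0], [0, 0, 0], [0, 0, 0], [0, 0, 0], [0, 0, 0], [0, 0, 0]], "turn": [[0, 0, 0], [0, 0, 0], [0, 0, 0], [0, 0, 0], [0, 0, 0], [0, 0, 0], [0, 0, 0], [0, 0, 0], [0, 0, 0], [0, 0, 0]], "grip_force": 30}}

```text
time_s: 3.48
tcp_pos: [563.6, 9.9, 102.2]
eef_rot: [2.283, 2.159, 0.0]
force: [-0.8, -0.0, -0.3]
opening: 0.117
grip_force: 0.0
```

Call:
{"method": "step_arm", "body": {"fingers": [0, 0, 0, 0, 0, 0, 0, 0, 0, 0], "xyz": [[0, 0, 0], [0, 0, -2], [0, 0, -5], [0, 0, -10], [0, 0, -13], [0, 0, -13], [0, 0, -13], [0, 0, -13], [0, 0, -10], [0, 0, -3]], "turn": [[0, 0, 0], [0, 0, 0], [0, 0, 0], [0, 0, 0], [0, 0, 0], [0, 0, 0], [0, 0, 0], [0, 0, 0], [0, 0, 0], [0, 0, 0]]}}

```text
time_s: 4.32
tcp_pos: [564.6, 10.0, 186.5]
eef_rot: [2.281, 2.157, 0.004]
force: [0.5, -0.4, -2.4]
opening: 0.081
grip_force: 30.0
```

```bash
python3 pl.py 436 -140 182 79.4 10
python3 - <<'E'
from cell import r
import cv2,pickle
g=r.grab_frame("wrist");pickle.dump(g,open("wrist.pkl","wb"))
cv2.imwrite("pics/w2.png",cv2.resize(g["frame"],(800,600),interpolation=cv2.INTER_CUBIC))
E
```

```text
t 4.3167 tcp [564.6  10.  186.5] yaw 86.8 zaxis [ 0.003  0.    -1.   ] op 7.1 F [ 0.5 -0.4 -2.4] q [-0.    0.38  1.8   0.    0.96  0.05]
xyz [[-8.7, -6.7, 0.2], [-17.5, -13.2, 0.5], [-17.7, -13.0, 0.5], [-17.9, -12.7, 0.5], [-18.1, -12.4, 0.5], [-18.3, -12.2, 0.5], [-18.4, -11.9, 0.5], [-18.6, -11.7, 0.5], [-18.8, -11.4, 0.5], [-9.5, -5.6, 0.2]]
turn [[0.01, -0.0, 0.41], [0.02, -0.0, 0.82], [0.02, -0.0, 0.82], [0.02, -0.0, 0.82], [0.02, -0.0, 0.82], [0.02, -0.0, 0.82], [0.02, -0.0, 0.82], [0.02, -0.0, 0.82], [0.02, -0.0, 0.82], [0.01, -0.0, 0.41]]
```

View pics/w2.png

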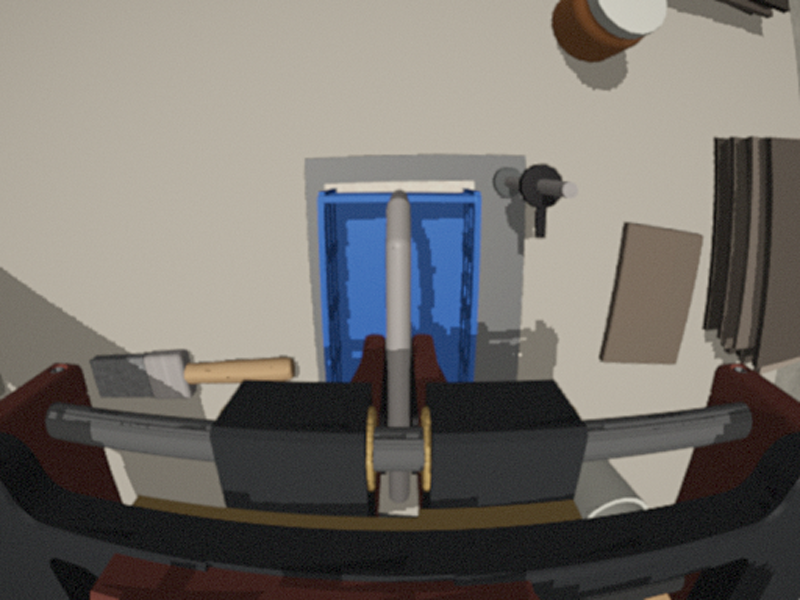

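Call:
{"method": "step_arm", "body": {"fingers": [0, 0, 0, 0, 0, 0, 0, 0, 0, 0], "xyz": [[-9, -7, 0.5], [-17.5, -13, 0.5], [-17.5, -13, 0.5], [-18, -12.5, 0.5], [-18, -12.5, 0.5], [-18, -12, 0.5], [-18.5, -12, 0.5], [-18.5, -11.5, 0.5], [-18.5, -11.5, 0.5], [-19, -11, 0]], "turn": [[0, 0, 0.4], [0, 0, 0.8], [0, 0, 0.8], [0, 0, 0.8], [0, 0, 0.8], [0, 0, 0.8], [0, 0, 0.8], [0, 0, 0.8], [0, 0, 0.8], [0, 0, 0.4]]}}

```text
time_s: 5.2
tcp_pos: [426.1, -148.8, 178.7]
eef_rot: [-2.413, -2.009, 0.002]
force: [0.4, -0.7, -2.3]
opening: 0.076
grip_force: 30.0
```

```bash
python3 pl.py 439 -277 182 79.4 10
```

```text
t 5.2 tcp [ 426.1 -148.8  178.7] yaw 79.5 zaxis [-0.002  0.001 -1.   ] op 6.7 F [ 0.4 -0.7 -2.3] q [-0.36  0.23  2.04 -0.    0.87 -0.18]
xyz [[-6.9, 2.0, -0.2], [-13.7, 4.0, -0.4], [-13.7, 4.0, -0.4], [-13.7, 4.0, -0.4], [-13.7, 4.0, -0.4], [-13.7, 4.0, -0.4], [-13.7, 4.0, -0.4], [-13.7, 4.0, -0.4], [-13.7, 4.0, -0.4], [-6.9, 2.0, -0.2]]
turn [[-0.01, -0.0, 0.01], [-0.01, -0.0, 0.02], [-0.01, -0.0, 0.02], [-0.01, -0.0, 0.02], [-0.01, -0.0, 0.02], [-0.01, -0.0, 0.02], [-0.01, -0.0, 0.02], [-0.01, -0.0, 0.02], [-0.01, -0.0, 0.02], [-0.01, -0.0, 0.01]]
```

Call:
{"method": "step_arm", "body": {"fingers": [0, 0, 0, 0, 0, 0, 0, 0, 0, 0], "xyz": [[-7, 2, 0], [-13.5, 4, -0.5], [-13.5, 4, -0.5], [-13.5, 4, -0.5], [-13.5, 4, -0.5], [-13.5, 4, -0.5], [-13.5, 4, -0.5], [-13.5, 4, -0.5], [-13.5, 4, 0], [-7, 2, 0]], "turn": [[0, 0, 0], [0, 0, 0], [0, 0, 0], [0, 0, 0], [0, 0, 0], [0, 0, 0], [0, 0, 0], [0, 0, 0], [0, 0, 0], [0, 0, 0]]}}

```text
time_s: 6.03
tcp_pos: [442.2, -276.7, 183.2]
eef_rot: [2.414, 2.01, 0.0]
force: [0.8, 0.0, -0.8]
opening: 0.075
grip_force: 30.0
```

```bash
python3 pl.py 517.5 -291.5 177 79.4 10
python3 - <<'E'
from cell import r
import cv2,pickle
g=r.grab_frame("wrist");pickle.dump(g,open("wrist.pkl","wb"));im=cv2.resize(g["frame"],(800,600),interpolation=cv2.INTER_CUBIC)
g=r.grab_frame("side");b=cv2.resize(g["frame"][110:250,230:390],(640,560),interpolation=cv2.INTER_CUBIC)
import numpy as np
a=cv2.resize(im,(640,480));a=np.vstack([a,b*1])
cv2.imwrite("pics/w3.png",cv2.resize(np.hstack([cv2.resize(im,(400,300)),cv2.resize(b,(343,300))]),None,fx=1.07,fy=1.07))
E
```

```text
t 6.0333 tcp [ 442.2 -276.7  183.2] yaw 79.6 zaxis [ 0.001 -0.001 -1.   ] op 6.6 F [ 0.8  0.  -0.8] q [-0.58  0.33  1.89 -0.    0.93 -0.4 ]
xyz [[-0.0, 4.3, 0.3], [-0.1, 8.5, 0.7], [-0.1, 8.5, 0.7], [-0.1, 8.5, 0.7], [-0.1, 8.5, 0.7], [-0.1, 8.5, 0.7], [-0.1, 8.5, 0.7], [-0.1, 8.5, 0.7], [-0.1, 8.5, 0.7], [-0.0, 4.3, 0.3]]
turn [[0.0, 0.0, 0.01], [0.0, 0.0, 0.02], [0.0, 0.0, 0.02], [0.0, 0.0, 0.02], [0.0, 0.0, 0.02], [0.0, 0.0, 0.02], [0.0, 0.0, 0.02], [0.0, 0.0, 0.02], [0.0, 0.0, 0.02], [0.0, 0.0, 0.01]]
```

View pics/w3.png

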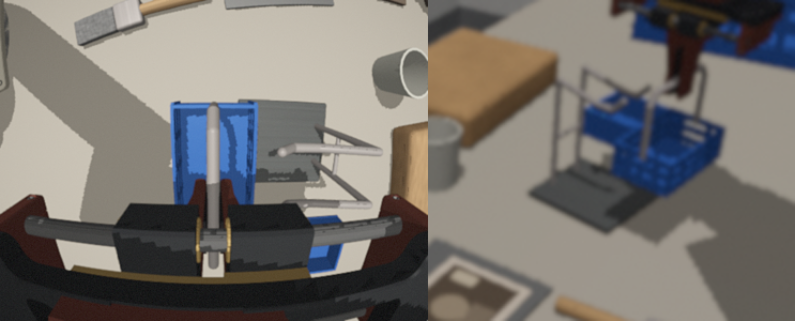

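Run:
```python
from h import *
k=512/428
for u,v in((283,152),(289,205)):print(wpt(u*k,v*k,168).round(1))
c,s=np.cos(-.185),np.sin(-.185)
for y in(26,-26):print(517.5-26*c-s*y,-291.4-26*s+c*y)
```

```text
[ 497.9 -260.8  168. ]
[ 499.  -306.3  168. ]
496.72626735534305 -261.06104761188493
487.16104761188495 -312.1737326446569
```

Call:
{"method": "step_arm", "body": {"fingers": [0, 0, 0, 0, 0, 0, 0, 0, 0, 0], "xyz": [[0, 4, 0], [0, 8.5, 0], [0, 8.5, 0], [0, 8.5, 0], [0, 8.5, 0], [0, 8.5, 0], [0, 8.5, 0], [0, 8.5, 0], [0, 8.5, 0], [0, 4.5, 0]], "turn": [[0, 0, 0], [0, 0, 0], [0, 0, 0], [0, 0, 0], [0, 0, 0], [0, 0, 0], [0, 0, 0], [0, 0, 0], [0, 0, 0], [0, 0, 0]]}}

```text
time_s: 6.97
tcp_pos: [518.4, -288.8, 183.2]
eef_rot: [2.413, 2.011, 0.0]
force: [-0.6, 0.5, -1.6]
opening: 0.078
grip_force: 30.0
```

Call:
{"method": "step_arm", "body": {"fingers": [0, 0, 0, 0, 0, 0, 0, 0, 0, 0], "xyz": [[0, 0, 0], [0, 0, 2], [0, 0, 4], [0, 0, 5], [0, 0, 5], [0, 0, 5], [0, 0, 5], [0, 0, 4], [0, 0, 3], [0, 0, 2]], "turn": [[0, 0, 0], [0, 0, 0], [0, 0, 0], [0, 0, 0], [0, 0, 0], [0, 0, 0], [0, 0, 0], [0, 0, 0], [0, 0, 0], [0, 0, 0]]}}

```text
time_s: 7.8
tcp_pos: [516.9, -288.4, 147.6]
eef_rot: [-2.413, -2.011, 0.0]
force: [-0.1, -0.1, -1.3]
opening: 0.082
grip_force: 30.0
```

Call:
{"method": "step_arm", "body": {"fingers": [0, 0, 0, 0, 0, 0, 0, 0, 0, 0], "xyz": [[0, 0, 0], [0, 0, 1], [0, 0, 1], [0, 0, 1], [0, 0, 1], [0, 0, 1], [0, 0, 1], [0, 0, 1], [0, 0, 0.5], [0, 0, 0]], "turn": [[0, 0, 0], [0, 0, 0], [0, 0, 0], [0, 0, 0], [0, 0, 0], [0, 0, 0], [0, 0, 0], [0, 0, 0], [0, 0, 0], [0, 0, 0]]}}

```text
time_s: 8.63
tcp_pos: [517.0, -288.4, 140.5]
eef_rot: [-2.413, -2.011, 0.0]
force: [-0.2, 0.2, -1.7]
opening: 0.075
grip_force: 30.0
```

Run:
```python
from cell import r
import cv2,numpy as np
o=r.get_obs();print(o["tcp_pos"],o["force"],o["moment"])
a=r.grab_frame("side")["frame"][110:230,240:360];a=cv2.resize(a,(480,480),interpolation=cv2.INTER_CUBIC)
b=cv2.resize(r.grab_frame("wrist")["frame"][100:300,120:500],None,fx=1,fy=1)
cv2.imwrite("pics/s4.png",np.vstack([cv2.copyMakeBorder(a,0,0,0,0,0)]))
```

```text
[ 516.96500403 -288.44844704  140.53623822] [-0.18251514  0.15258392 -1.6935329 ] [-0.05618934 -0.08932306 -0.04111353]
```

View pics/s4.png

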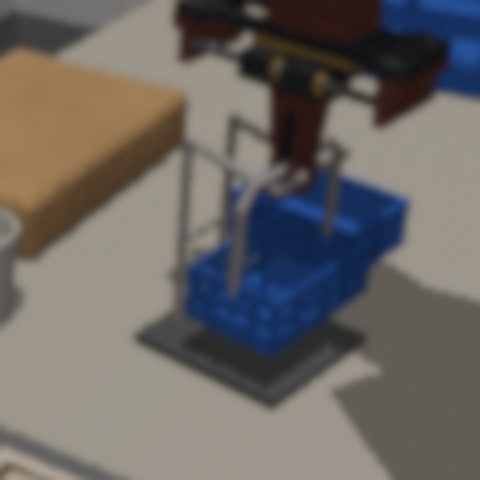

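Call:
{"method": "step_arm", "body": {"fingers": [0, 0, 0, 0, 0, 14, 20, 30, 30, 30], "xyz": [[0, 0, 0.7], [0, 0, 0.7], [0, 0, 0.6], [0, 0, 0.5], [0, 0, 0], [0, 0, 0], [0, 0, 0], [0, 0, 0], [0, 0, 0], [0, 0, 0]], "turn": [[0, 0, 0], [0, 0, 0], [0, 0, 0], [0, 0, 0], [0, 0, 0], [0, 0, 0], [0, 0, 0], [0, 0, 0], [0, 0, 0], [0, 0, 0]]}}

```text
time_s: 9.57
tcp_pos: [517.1, -288.5, 138.1]
eef_rot: [2.414, 2.011, 0.0]
force: [-0.0, 0.6, -0.2]
opening: 0.339
grip_force: 0.0
```

Call:
{"method": "step_arm", "body": {"fingers": [30, 30, 30, 30, 30, 30, 30, 30, 30, 30], "xyz": [[0, 0, -2], [0, 0, -5], [0, 0, -8], [0, 0, -10], [0, 0, -10], [0, 0, -10], [0, 0, -12], [0, 0, -15], [0, 0, -15], [0, 0, -8]], "turn": [[0, 0, 0], [0, 0, 0], [0, 0, 0], [0, 0, 0], [0, 0, 0], [0, 0, 0], [0, 0, 0], [0, 0, 0], [0, 0, 0], [0, 0, 0]]}}

```text
time_s: 10.4
tcp_pos: [517.8, -288.9, 236.0]
eef_rot: [2.411, 2.009, 0.002]
force: [0.1, 0.9, -0.4]
opening: 0.341
grip_force: 0.0
```

```bash
python3 - <<'E'
from cell import r
import cv2
for n in("side","top"):cv2.imwrite(f"pics/{n}5_raw.png",r.grab_frame(n)["frame"])
from h import *
a=cv2.imread("pics/side5_raw.png")[120:230,240:360];b=cv2.imread("pics/top5_raw.png")[165:245,270:370]
f=lambda i,s:cv2.resize(i,None,fx=s,fy=s,interpolation=cv2.INTER_CUBIC)
a=f(a,3);b=f(b,4);b=cv2.copyMakeBorder(b,0,330-b.shape[0],0,0,0);cv2.imwrite("pics/m5.png",np.hstack([a,b]))
E
python3 pl.py 517.7 302.0 160 197.2 30
```

```text
t 10.5 tcp [ 518.  -289.1  235.5] yaw 79.6 zaxis [ 0.003 -0.002 -1.   ] op 29.5 F [-0.1  0.3  0.1] q [-0.53  0.36  1.69  0.    1.08 -0.35]
xyz [[10.0, -1.8, 1.3], [20.2, -3.0, 2.6], [20.3, -1.6, 2.6], [20.4, -0.1, 2.6], [20.3, 1.3, 2.6], [20.2, 2.8, 2.6], [19.9, 4.2, 2.6], [19.6, 5.6, 2.6], [19.2, 7.0, 2.6], [18.6, 8.3, 2.6], [18.0, 9.6, 2.6], [17.3, 10.8, 2.6], [16.5, 12.0, 2.6], [15.6, 13.2, 2.6], [14.6, 14.2, 2.6], [13.5, 15.2, 2.6], [12.4, 16.2, 2.6], [11.3, 17.0, 2.6], [10.0, 17.7, 2.6], [8.7, 18.4, 2.6], [7.4, 19.0, 2.6], [6.1, 19.5, 2.6], [4.7, 19.8, 2.6], [3.3, 20.1, 2.6], [1.8, 20.3, 2.6], [0.4, 20.4, 2.6], [-1.1, 20.4, 2.6], [-2.5, 20.2, 2.6], [-3.9, 20.0, 2.6], [-2.7, 9.8, 1.3]]
turn [[0.0, 0.0, -2.03], [0.0, 0.01, -4.06], [0.0, 0.01, -4.06], [0.0, 0.01, -4.06], [0.0, 0.01, -4.06], [0.0, 0.01, -4.06], [0.0, 0.01, -4.06], [0.0, 0.01, -4.06], [0.0, 0.01, -4.06], [0.0, 0.01, -4.06], [0.0, 0.01, -4.06], [0.0, 0.01, -4.06], [0.0, 0.01, -4.06], [0.0, 0.01, -4.06], [0.0, 0.01, -4.06], [0.0, 0.01, -4.06], [0.0, 0.01, -4.06], [0.0, 0.01, -4.06], [0.0, 0.01, -4.06], [0.0, 0.01, -4.06], [0.0, 0.01, -4.06], [0.0, 0.01, -4.06], [0.0, 0.01, -4.06], [0.0, 0.01, -4.06], [0.0, 0.01, -4.06], [0.0, 0.01, -4.06], [0.0, 0.01, -4.06], [0.0, 0.01, -4.06], [0.0, 0.01, -4.06], [0.0, 0.0, -2.03]]
```

View pics/m5.png

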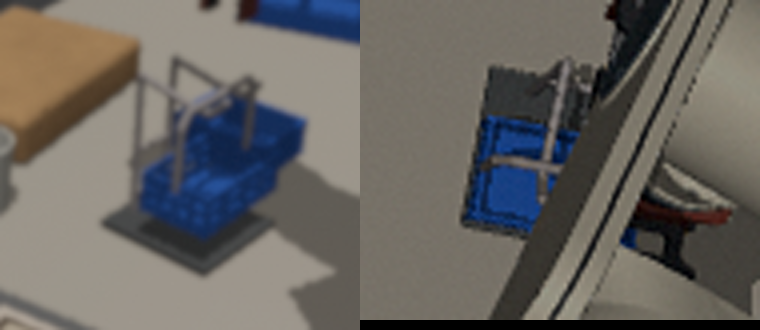

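```bash
python3 pl.py 605 326 170 193 30
```

```text
t 10.5 tcp [ 518.  -289.1  235.5] yaw 79.6 zaxis [ 0.003 -0.002 -1.   ] op 29.5 F [-0.1  0.3  0.1] q [-0.53  0.36  1.69  0.    1.08 -0.35]
xyz [[10.7, -0.4, 1.1], [21.4, -0.2, 2.2], [21.4, 1.3, 2.2], [21.2, 2.8, 2.2], [21.0, 4.2, 2.2], [20.7, 5.6, 2.2], [20.2, 7.0, 2.2], [19.7, 8.4, 2.2], [19.1, 9.7, 2.2], [18.4, 11.0, 2.3], [17.6, 12.2, 2.3], [16.7, 13.4, 2.3], [15.8, 14.5, 2.3], [14.7, 15.5, 2.3], [13.6, 16.5, 2.3], [12.5, 17.4, 2.3], [11.3, 18.2, 2.3], [10.0, 18.9, 2.3], [8.7, 19.6, 2.3], [7.3, 20.1, 2.3], [5.9, 20.6, 2.3], [4.5, 20.9, 2.3], [3.1, 21.2, 2.3], [1.6, 21.4, 2.3], [0.2, 21.4, 2.3], [-1.3, 21.4, 2.3], [-2.7, 21.2, 2.3], [-4.2, 21.0, 2.3], [-5.6, 20.7, 2.3], [-3.5, 10.1, 1.1]]
turn [[0.0, 0.0, -1.96], [0.0, 0.01, -3.91], [0.0, 0.01, -3.91], [0.0, 0.01, -3.91], [0.0, 0.01, -3.91], [0.0, 0.01, -3.91], [0.0, 0.01, -3.91], [0.0, 0.01, -3.91], [0.0, 0.01, -3.91], [0.0, 0.01, -3.91], [0.0, 0.01, -3.91], [0.0, 0.01, -3.91], [0.0, 0.01, -3.91], [0.0, 0.01, -3.91], [0.0, 0.01, -3.91], [0.0, 0.01, -3.91], [0.0, 0.01, -3.91], [0.0, 0.01, -3.91], [0.0, 0.01, -3.91], [0.0, 0.01, -3.91], [0.0, 0.01, -3.91], [0.0, 0.01, -3.91], [0.0, 0.01, -3.91], [0.0, 0.01, -3.91], [0.0, 0.01, -3.91], [0.0, 0.01, -3.91], [0.0, 0.01, -3.91], [0.0, 0.01, -3.91], [0.0, 0.01, -3.91], [0.0, 0.0, -1.96]]
```

Call:
{"method": "step_arm", "body": {"fingers": [50, 50, 50, 50, 50, 50, 50, 50, 50, 50], "xyz": [[10.5, 0, 1], [21.5, 0, 2], [21.5, 1, 2], [21, 3, 2], [21, 4, 2], [20.5, 5.5, 2], [20, 7, 2], [19.5, 8.5, 2], [19, 9.5, 2], [18.5, 11, 2]], "turn": [[0, 0, -2], [0, 0, -4], [0, 0, -4], [0, 0, -4], [0, 0, -4], [0, 0, -4], [0, 0, -4], [0, 0, -4], [0, 0, -4], [0, 0, -4]]}}

```text
time_s: 11.33
tcp_pos: [543.4, -85.9, 212.8]
eef_rot: [-1.619, -2.69, 0.001]
force: [-0.3, 0.1, 0.4]
opening: 0.563
grip_force: 0.0
```

Call:
{"method": "step_arm", "body": {"fingers": [50, 50, 50, 50, 50, 50, 50, 50, 50, 50], "xyz": [[17.5, 12, 2], [16.5, 13.5, 2], [16, 14.5, 2], [14.5, 15.5, 2], [13.5, 16.5, 2], [12.5, 17.5, 2], [11, 18, 2], [10, 19, 2], [8.5, 19.5, 2], [7, 20, 2]], "turn": [[0, 0, -4], [0, 0, -4], [0, 0, -4], [0, 0, -4], [0, 0, -4], [0, 0, -4], [0, 0, -4], [0, 0, -4], [0, 0, -4], [0, 0, -4]]}}

```text
time_s: 12.17
tcp_pos: [569.0, 125.4, 192.8]
eef_rot: [-0.601, -3.081, 0.001]
force: [0.3, -0.4, 0.0]
opening: 0.571
grip_force: 0.0
```

Call:
{"method": "step_arm", "body": {"fingers": [50, 50, 50, 50, 50, 50, 50, 50, 50, 50], "xyz": [[6, 20.5, 2], [4.5, 21, 2], [3, 21, 2], [1.5, 21.5, 2], [0, 21.5, 2], [-1.5, 21.5, 2], [-2.5, 21, 2], [-4, 21, 2], [-5.5, 20.5, 2], [-3.5, 10, 1]], "turn": [[0, 0, -4], [0, 0, -4], [0, 0, -4], [0, 0, -3.5], [0, 0, -3.5], [0, 0, -3.5], [0, 0, -3.5], [0, 0, -3.5], [0, 0, -3.5], [0, 0, -2]]}}

```text
time_s: 13.0
tcp_pos: [593.4, 327.7, 173.5]
eef_rot: [0.354, -3.12, 0.0]
force: [0.7, 0.9, 0.4]
opening: 0.565
grip_force: 0.0
```

```bash
python3 pl.py 605 326 170 193 1
python3 - <<'E'
from cell import r
import cv2,pickle
g=r.grab_frame("wrist");pickle.dump(g,open("wrist.pkl","wb"))
cv2.imwrite("pics/w6.png",cv2.resize(g["frame"],(800,600),interpolation=cv2.INTER_CUBIC))
E
```

```text
t 13.0 tcp [593.4 327.7 173.5] yaw -167.1 zaxis [-0.002 -0.    -1.   ] op 49.6 F [0.7 0.9 0.4] q [ 0.49  0.55  1.54  0.    1.05 -1.31]
xyz [[-11.0, -4.3, 3.5]]
turn [[0.0, -0.12, -0.06]]
```

View pics/w6.png

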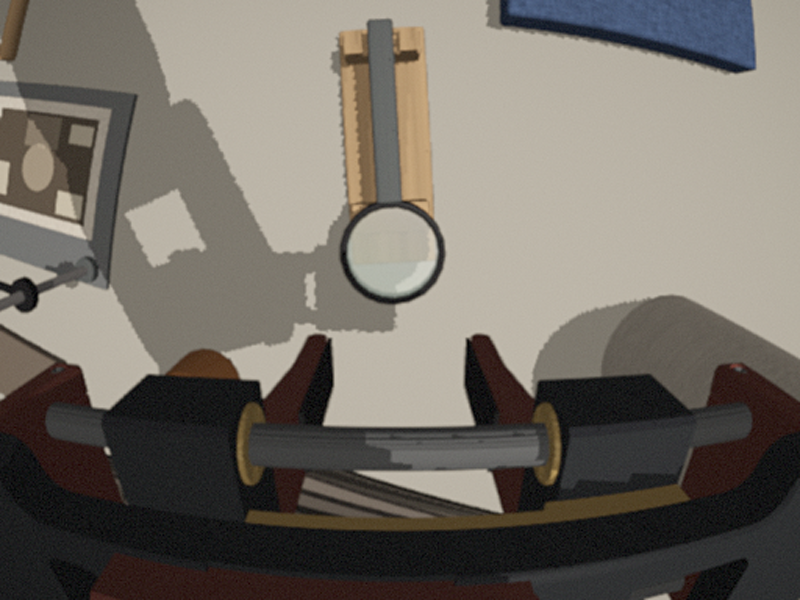

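Run:
```python
from h import *
k=.64
L=wpt(393*k,252*k,46);E=wpt(380.5*k,20*k,50);N=wpt(389*k,200*k,50)
print(L,E,N)
for a,b in((E,L),(E,N)):d=b-a;print("yaw",np.degrees(np.arctan2(d[1],d[0])),np.hypot(*d[:2]))
for z in(80,85,90,95,100):print(z,wpt(24*k,294*k,z).round(1))
print(wpt(87*k,270*k,8).round(1))
from cell import r
print("side-corr", [r.get_obs()["tcp_pos"].round(1)])
```

```text
[574.18448546 319.28078177  46.        ] [432.68612164 279.03866053  50.        ] [542.45890136 309.59476458  50.        ]
yaw 15.875746947768766 147.10953499514184
yaw 15.554956010080975 113.94620950782952
80 [653.3  58.4  80. ]
85 [650.7  63.4  85. ]
90 [648.2  68.3  90. ]
95 [645.6  73.3  95. ]
100 [643.1  78.3 100. ]
[649.3  68.6   8. ]
side-corr [array([593.6, 328.5, 173.6])]
```

```bash
python3 pl.py 516.5 303 90 195.8 10
```

```text
t 13.05 tcp [593.6 328.5 173.6] yaw -167.0 zaxis [-0.001  0.    -1.   ] op 50.4 F [0.  0.8 0.2] q [ 0.49  0.55  1.54  0.    1.05 -1.31]
xyz [[4.5, -0.4, 4.6], [9.0, -0.8, 9.3], [9.0, -0.8, 9.3], [9.0, -0.7, 9.3], [9.0, -0.7, 9.3], [9.0, -0.6, 9.3], [9.0, -0.6, 9.3], [9.0, -0.5, 9.3], [9.0, -0.5, 9.3], [4.5, -0.2, 4.6]]
turn [[0.0, -0.0, -0.16], [0.0, -0.01, -0.31], [0.0, -0.01, -0.31], [0.0, -0.01, -0.31], [0.0, -0.01, -0.31], [0.0, -0.01, -0.31], [0.0, -0.01, -0.31], [0.0, -0.01, -0.31], [0.0, -0.01, -0.31], [0.0, -0.0, -0.16]]
```

Call:
{"method": "step_arm", "body": {"fingers": [50, 50, 50, 50, 50, 50, 50, 50, 50, 50], "xyz": [[4.5, -0.5, 4.5], [9, -1, 9.5], [9, -1, 9], [9, -0.5, 9.5], [9, -0.5, 9], [9, -0.5, 9.5], [9, -0.5, 9], [9, -0.5, 9.5], [9, -0.5, 9], [4.5, 0, 4.5]], "turn": [[0, 0, -0.2], [0, 0, -0.3], [0, 0, -0.3], [0, 0, -0.3], [0, 0, -0.3], [0, 0, -0.3], [0, 0, -0.3], [0, 0, -0.3], [0, 0, -0.3], [0, 0, -0.2]]}}

```text
time_s: 13.88
tcp_pos: [514.9, 298.3, 90.7]
eef_rot: [0.418, -3.11, 0.002]
force: [0.4, -0.4, -0.9]
opening: 0.568
grip_force: 0.0
```

```bash
python3 pl.py 516.5 303 23 195.8 10
```

```text
t 13.8833 tcp [514.9 298.3  90.7] yaw -164.7 zaxis [-0.003 -0.002 -1.   ] op 49.9 F [ 0.4 -0.4 -0.9] q [ 0.51  0.56  1.77 -0.    0.82 -1.33]
xyz [[-0.2, 0.2, 3.8], [-0.3, 0.5, 7.5], [-0.3, 0.5, 7.5], [-0.3, 0.5, 7.5], [-0.3, 0.5, 7.5], [-0.3, 0.5, 7.5], [-0.3, 0.5, 7.5], [-0.3, 0.5, 7.5], [-0.3, 0.5, 7.5], [-0.2, 0.2, 3.8]]
turn [[-0.0, -0.01, -0.03], [-0.01, -0.02, -0.05], [-0.01, -0.02, -0.05], [-0.01, -0.02, -0.05], [-0.01, -0.02, -0.05], [-0.01, -0.02, -0.05], [-0.01, -0.02, -0.05], [-0.01, -0.02, -0.05], [-0.01, -0.02, -0.05], [-0.0, -0.01, -0.03]]
```

Call:
{"method": "step_arm", "body": {"fingers": [50, 50, 50, 50, 50, 50, 50, 50, 50, 50], "xyz": [[0, 0, 4], [0, 0.5, 7.5], [0, 0.5, 7.5], [0, 0.5, 7.5], [0, 0.5, 7.5], [0, 0.5, 7.5], [0, 0, 7.5], [0, 0, 7.5], [0, 0, 5], [0, 0, 2]], "turn": [[0, 0, 0], [0, 0, 0], [0, 0, 0], [0, 0, -0.3], [0, 0, 0], [0, 0, 0], [0, 0, 0], [0, 0, 0], [0, 0, 0], [0, 0, 0]]}}

```text
time_s: 14.72
tcp_pos: [516.1, 302.8, 27.6]
eef_rot: [0.429, -3.111, 0.001]
force: [1.1, 0.1, -0.6]
opening: 0.572
grip_force: 0.0
```

```bash
python3 pl.py 516.5 303 23 195.8 1
```

```text
t 14.7167 tcp [516.1 302.8  27.6] yaw -164.3 zaxis [-0.001 -0.001 -1.   ] op 50.2 F [ 1.1  0.1 -0.6] q [ 0.51  0.66  1.78 -0.    0.7  -1.33]
xyz [[-0.4, 0.1, 4.6]]
turn [[-0.02, -0.08, -0.1]]
```

Good; down 4, close firmly, lift.

Call:
{"method": "step_arm", "body": {"fingers": [50, 50, 40, 20, 0, 0, 0, 0, 0, 0], "xyz": [[0, 0, 2], [0, 0, 2], [0, 0, 0], [0, 0, 0], [0, 0, 0], [0, 0, 0], [0, 0, 0], [0, 0, 0], [0, 0, 0], [0, 0, 0]], "turn": [[0, 0, 0], [0, 0, 0], [0, 0, 0], [0, 0, 0], [0, 0, 0], [0, 0, 0], [0, 0, 0], [0, 0, 0], [0, 0, 0], [0, 0, 0]], "grip_force": 45}}

```text
time_s: 15.55
tcp_pos: [516.7, 303.1, 24.9]
eef_rot: [-0.429, 3.112, 0.0]
force: [-1.3, -0.2, 1.8]
opening: 0.18
grip_force: 45.0
```

Call:
{"method": "step_arm", "body": {"fingers": [0, 0, 0, 0, 0, 0, 0, 0, 0, 0], "xyz": [[0, 0, 0], [0, 0, -1], [0, 0, -3], [0, 0, -6], [0, 0, -9], [0, 0, -10], [0, 0, -10], [0, 0, -10], [0, 0, -9], [0, 0, -5]], "turn": [[0, 0, 0], [0, 0, 0], [0, 0, 0], [0, 0, 0], [0, 0, 0], [0, 0, 0], [0, 0, 0], [0, 0, 0], [0, 0, 0], [0, 0, 0]]}}

```text
time_s: 16.38
tcp_pos: [517.3, 303.4, 89.6]
eef_rot: [-0.429, 3.11, 0.001]
force: [0.3, -0.2, -1.8]
opening: 0.182
grip_force: 45.0
```

Call:
{"method": "step_arm", "body": {"fingers": [0, 0, 0, 0, 0, 0, 0, 0, 0, 0], "xyz": [[0, 0, 0], [0, 0, 0], [0, 0, 0], [0, 0, 0], [0, 0, 0], [0, 0, 0], [0, 0, 0], [0, 0, 0], [0, 0, 0], [0, 0, 0]], "turn": [[0, 0, 0], [0, 0, 0], [0, 0, 0], [0, 0, 0], [0, 0, 0], [0, 0, 0], [0, 0, 0], [0, 0, 0], [0, 0, 0], [0, 0, 0]]}}

```text
time_s: 17.22
tcp_pos: [516.6, 303.0, 87.6]
eef_rot: [0.429, -3.112, 0.0]
force: [0.7, -0.1, -1.5]
opening: 0.18
grip_force: 45.0
```

```bash
python3 - <<'E'
from cell import r
import cv2,pickle
for n in("wrist","side"):
    g=r.grab_frame(n);cv2.imwrite(f"pics/{n}7_raw.png",g["frame"]);pickle.dump(g,open(n+"7.pkl","wb"))
o=r.get_obs();print(o["force"],o["moment"])
E
python3 pl.py 507.4 -20 80 195.8 30
```

```text
[ 0.05201218  0.24108686 -1.51398501] [ 0.07929511 -0.12029603 -0.01665664]
t 17.3167 tcp [516.6 303.   87.7] yaw -164.3 zaxis [-0. -0. -1.] op 15.8 F [ 0.1  0.2 -1.5] q [ 0.51  0.56  1.77  0.    0.81 -1.33]
xyz [[1.7, -5.3, 0.1], [3.3, -10.6, 0.3], [3.3, -10.6, 0.3], [3.3, -10.6, 0.3], [3.3, -10.6, 0.3], [3.3, -10.6, 0.3], [3.3, -10.6, 0.3], [3.3, -10.6, 0.3], [3.3, -10.6, 0.3], [3.3, -10.6, 0.3], [3.3, -10.6, 0.3], [3.3, -10.6, 0.3], [3.3, -10.6, 0.3], [3.3, -10.6, 0.3], [3.3, -10.6, 0.3], [3.3, -10.6, 0.3], [3.3, -10.6, 0.3], [3.3, -10.6, 0.3], [3.3, -10.6, 0.3], [3.3, -10.6, 0.3], [3.3, -10.6, 0.3], [3.3, -10.6, 0.3], [3.3, -10.6, 0.3], [3.3, -10.6, 0.3], [3.3, -10.6, 0.3], [3.3, -10.6, 0.3], [3.3, -10.6, 0.3], [3.3, -10.6, 0.3], [3.3, -10.6, 0.3], [1.7, -5.3, 0.1]]
turn [[0.0, -0.0, -0.0], [0.0, -0.0, -0.0], [0.0, -0.0, -0.0], [0.0, -0.0, -0.0], [0.0, -0.0, -0.0], [0.0, -0.0, -0.0], [0.0, -0.0, -0.0], [0.0, -0.0, -0.0], [0.0, -0.0, -0.0], [0.0, -0.0, -0.0], [0.0, -0.0, -0.0], [0.0, -0.0, -0.0], [0.0, -0.0, -0.0], [0.0, -0.0, -0.0], [0.0, -0.0, -0.0], [0.0, -0.0, -0.0], [0.0, -0.0, -0.0], [0.0, -0.0, -0.0], [0.0, -0.0, -0.0], [0.0, -0.0, -0.0], [0.0, -0.0, -0.0], [0.0, -0.0, -0.0], [0.0, -0.0, -0.0], [0.0, -0.0, -0.0], [0.0, -0.0, -0.0], [0.0, -0.0, -0.0], [0.0, -0.0, -0.0], [0.0, -0.0, -0.0], [0.0, -0.0, -0.0], [0.0, -0.0, -0.0]]
```

Call:
{"method": "step_arm", "body": {"fingers": [0, 0, 0, 0, 0, 0, 0, 0, 0, 0], "xyz": [[1.5, -5, 0], [3.5, -11, 0], [5, -16, 0], [5, -17, 0], [5, -17, 0], [5.5, -17, 0], [5.5, -17, 0], [5.5, -17, 0], [5.5, -17, 0], [5.5, -17, 0]], "turn": [[0, 0, 0], [0, 0, 0], [0, 0, 0], [0, 0, 0], [0, 0, 0], [0, 0, 0], [0, 0, 0], [0, 0, 0], [0, 0, 0], [0, 0, 0]]}}

```text
time_s: 18.15
tcp_pos: [511.3, 143.0, 87.8]
eef_rot: [0.429, -3.112, 0.0]
force: [-0.2, 0.4, -0.7]
opening: 0.179
grip_force: 45.0
```

Call:
{"method": "step_arm", "body": {"fingers": [0, 0, 0, 0, 0, 0, 0, 0, 0, 0], "xyz": [[5.5, -17, 0], [5.5, -17, 0], [5.5, -17, 0], [5.5, -17, 0], [5.5, -17, 0], [5.5, -17, 0], [5.5, -17, 0], [5, -17, 0], [4, -12, 0], [2, -6, 0]], "turn": [[0, 0, 0], [0, 0, 0], [0, 0, 0], [0, 0, 0], [0, 0, 0], [0, 0, 0], [0, 0, 0], [0, 0, 0], [0, 0, 0], [0, 0, 0]]}}

```text
time_s: 18.98
tcp_pos: [505.3, -18.7, 87.8]
eef_rot: [0.427, -3.112, 0.0]
force: [-0.3, 0.5, -1.4]
opening: 0.176
grip_force: 45.0
```

```bash
python3 pl.py 507.7 -19.8 73.5 195.8 10
```

```text
t 18.9833 tcp [505.3 -18.7  87.8] yaw -164.4 zaxis [-0. -0. -1.] op 15.5 F [-0.3  0.5 -1.4] q [-0.06  0.46  1.98 -0.    0.71 -1.9 ]
xyz [[-0.1, -0.1, 0.8], [-0.2, -0.2, 1.6], [-0.2, -0.2, 1.6], [-0.2, -0.2, 1.6], [-0.2, -0.2, 1.6], [-0.2, -0.2, 1.6], [-0.2, -0.2, 1.6], [-0.2, -0.2, 1.6], [-0.2, -0.2, 1.6], [-0.1, -0.1, 0.8]]
turn [[-0.0, -0.0, -0.01], [-0.0, -0.0, -0.02], [-0.0, -0.0, -0.02], [-0.0, -0.0, -0.02], [-0.0, -0.0, -0.02], [-0.0, -0.0, -0.02], [-0.0, -0.0, -0.02], [-0.0, -0.0, -0.02], [-0.0, -0.0, -0.02], [-0.0, -0.0, -0.01]]
```

Call:
{"method": "step_arm", "body": {"fingers": [0, 0, 0, 0, 0, 0, 0, 0, 0, 0], "xyz": [[0, 0, 1], [-0.5, 0, 2], [-0.5, 0, 2], [-0.5, 0, 2], [-0.5, 0, 2], [0, 0, 2], [0, 0, 2], [0, 0, 1], [0, 0, 0], [0, 0, 0]], "turn": [[0, 0, 0], [0, 0, 0], [0, 0, 0], [0, 0, 0], [0, 0, 0], [0, 0, 0], [0, 0, 0], [0, 0, 0], [0, 0, 0], [0, 0, 0]]}}

```text
time_s: 19.82
tcp_pos: [507.6, -16.3, 73.6]
eef_rot: [0.429, -3.112, -0.0]
force: [-0.1, -0.2, -0.8]
opening: 0.175
grip_force: 45.0
```

Call:
{"method": "step_arm", "body": {"fingers": [0, 0, 0, 0, 0, 0, 0, 0, 0, 0], "xyz": [[0, 0, 0], [0, 0, 0], [0, 0, 0], [0, 0, 0], [0, 0, 0], [0, 0, 0], [0, 0, 0], [0, 0, 0], [0, 0, 0], [0, 0, 0]], "turn": [[0, 0, 0], [0, 0, 0], [0, 0, 0], [0, 0, 0], [0, 0, 0], [0, 0, 0], [0, 0, 0], [0, 0, 0], [0, 0, 0], [0, 0, 0]]}}

```text
time_s: 20.65
tcp_pos: [507.7, -16.3, 73.7]
eef_rot: [0.429, -3.112, -0.0]
force: [-0.4, -0.2, -2.2]
opening: 0.177
grip_force: 45.0
```

```bash
python3 pl.py 507.7 -19.8 73.5 195.8 1
python3 - <<'E'
from cell import r
from h import *
g=r.grab_frame("side");im=g["frame"];cv2.imwrite("pics/side8_raw.png",im)
# dark pixels near the lens / collar in numbers
p=proj("side",[565.3,-3.6,90]);print("expected lens px",p)
gr=cv2.cvtColor(im,cv2.COLOR_BGR2GRAY);m=(gr<45).astype(np.uint8)
n,l,s,c=cv2.connectedComponentsWithStats(m[180:300,160:320])
for i in range(1,n):
    if s[i,4]>15:print((s[i,:4]+[160,180,0,0]).tolist(),s[i,4],(c[i]+[160,180]).round(1))
for z in(82,90,98):
    q=np.array([proj("side",[565.3+38*np.cos(a)*.895,-3.6+38*.895*np.sin(a),z]) for a in np.linspace(0,6.28,60)]);print(z,q.min(0).round(1),q.max(0).round(1))
E
```

```text
t 20.65 tcp [507.7 -16.3  73.7] yaw -164.3 zaxis [-0.  0. -1.] op 15.5 F [-0.4 -0.2 -2.2] q [-0.06  0.49  1.98  0.    0.68 -1.9 ]
xyz [[0.9, -3.4, 0.2]]
turn [[0.0, -0.0, -0.1]]
expected lens px [240.59421469 217.75305899]
[226, 180, 57, 64] 1529 [259.4 208.2]
[284, 180, 6, 6] 23 [286. 182.]
[312, 189, 8, 7] 22 [315.4 192.3]
[160, 191, 12, 17] 125 [164.4 198.5]
[188, 214, 12, 11] 50 [193.7 219.8]
82 [226.2 212. ] [255.1 229.6]
90 [226.1 209.3] [255.1 226.8]
98 [225.9 206.6] [255.1 224. ]
```

Run:
```python
from h import *
def wproj(g,X):
    K=g["camera_matrix"];c=g["R"]@np.array(X,float)+g["t"];th=np.arctan2(np.hypot(*c[:2]),c[2]);d=c[:2]/np.hypot(*c[:2]);return K[:2,2]+K[0,0]*th*d
gw=pickle.load(open("wrist.pkl","rb"));gs=pickle.load(open("side.pkl","rb"))
def sil(f,z):
    q=np.array([f([648.5+13*np.cos(a),68.3+13*np.sin(a),z+h]) for h in(-4,4) for a in np.linspace(0,6.28,40)]);return np.r_[q.min(0),q.max(0)].round(1)
for nm,f in(("side",lambda X:proj("side",X)),("wrist",lambda X:wproj(gw,X))):
    for z in(84,88,92,96,100):print(nm,z,sil(f,z))
im=gs["frame"];print("side0 gray");g=cv2.cvtColor(im,cv2.COLOR_BGR2GRAY);print(g[208:232,184:204])
g=cv2.cvtColor(gw["frame"],cv2.COLOR_BGR2GRAY);print(g[174:202,2:32])
s8=cv2.cvtColor(cv2.imread("pics/side8_raw.png"),cv2.COLOR_BGR2GRAY);print("moved?",np.abs(s8[208:232,184:204].astype(int)-cv2.cvtColor(im,cv2.COLOR_BGR2GRAY)[208:232,184:204]).max())
```

```text
side 84 [187.6 218.9 199.2 228.6]
side 88 [187.4 217.6 199.1 227.2]
side 92 [187.3 216.2 198.9 225.9]
side 96 [187.1 214.8 198.8 224.5]
side 100 [186.9 213.4 198.7 223.1]
wrist 84 [  9.1 174.9  28.6 199.1]
wrist 88 [  6.8 175.7  26.4 200.2]
wrist 92 [  4.5 176.6  24.2 201.3]
wrist 96 [  2.2 177.4  21.9 202.3]
wrist 100 [-1.000e-01  1.783e+02  1.970e+01  2.035e+02]
side0 gray
[[ 86  86  86  85  85  84  83  80  77  76  82  86  85  85  86  86  85  84
   82  77]
 [ 86  85  85  86  85  84  84  80  77  77  82  85  85  85  85  85  83  80
   74  67]
 [ 85  86  85  85  85  84  83  80  76  77  81  85  85  85  83  81  76  70
   63  60]
 [ 85  86  86  86  85  83  81  80  76  78  81  85  84  82  77  71  65  59
   62  76]
 [ 86  85  86  86  85  82  80  80  78  77  80  81  79  73  65  57  54  62
   84 106]
 [ 85  85  85  85  85  82  80  81  78  76  76  74  69  60  52  46  50  72
  105 128]
 [ 85  86  86  85  85  84  81  80  78  72  68  62  54  47  40  38  46  75
  110 136]
 [ 86  86  86  85  85  83  81  79  77  69  58  50  44  37  32  32  44  77
  112 137]
 [ 85  85  85  85  82  79  77  79  77  67 
[... 4129 characters left out ...]
3  33  35  24
   17  22  68 126 173 180 179 177 177 177 176 177]
 [ 92 107 131 159 173 178 176 161 108  52  29  25  24  32  31  21  31  21
   30  81 130 163 177 179 177 179 176 178 178 178]
 [140 158 172 176 178 180 179 176 156 115  69  33  30  21  23  27  31  45
   86 142 172 178 179 178 177 176 179 177 178 177]
 [173 174 177 176 175 176 178 179 177 164 131  88  67  65  62  66  86 116
  147 172 179 178 179 177 176 177 177 179 176 179]
 [178 177 176 177 178 176 175 177 179 177 169 148 136 134 133 136 152 171
  179 178 177 176 176 178 176 178 177 178 177 178]
 [174 175 176 176 175 174 177 176 178 179 178 174 173 173 173 171 175 180
  179 179 177 178 178 179 177 176 178 176 177 177]]
moved? 10
```

Run:
```python
from h import *
s8=cv2.cvtColor(cv2.imread("pics/side8_raw.png"),cv2.COLOR_BGR2GRAY)
print(s8[204:238,222:262:2])
for z in(86,90,94):
    q=np.array([proj("side",[565.3+34*np.cos(a),-.3+34*np.sin(a),z+h]) for h in(-7,7) for a in np.linspace(0,6.28,80)]);print(z,q.min(0).round(1),q.max(0).round(1), q[q[:,1].argmax()].round(1))
```

```text
[[156 156 156 156 156 156 156 156 134  51  35  38  42  56  47  41  40  41
   41  46]
 [156 156 156 156 156 156 156 155 132  47  28  31  35  44  41  39  39  39
   43  55]
 [156 156 156 156 156 155 153 150 125  44  26  25  28  31  31  34  36  38
   41  58]
 [156 156 156 156 155 152 145 133 104  37  27  25  24  24  26  29  29  32
   35  48]
 [156 156 156 155 150 136 120 102  77  36  31  28  28  26  25  25  26  25
   30  33]
 [156 156 155 151 134 106  87  77  65  41  34  33  31  29  27  26  27  26
   26  27]
 [156 156 153 135 103  79  85  90  85  50  37  36  36  32  33  30  29  28
   26  24]
 [156 156 145 106  76  87 104 109 105  61  39  37  37  34  35  31  31  31
   29  28]
 [156 154 129  77  85 105 117 123 122  72  38  39  36  35  34  32  36  33
   35  32]
 [156 152 107  76 104 117 128 140 141  85  38  38  32  33  34  34  35  34
   36  34]
 [156 147  90  91 117 128 139 153 153  94  37  37  32  30  31  32  33  34
   34  34]
 [156 142  78 104 127 138 146 153 152  94  36  35  33  31  31  30  30  33
   33  33]
 [156 136  70 113 138 145 148 150 147  92  40  37  33  34  32  32  33  31
   31 
[... 1225 characters left out ...]
 55  45  72  95 103 107 110  94  66  63  82
   74  63]
 [ 99 100 117 153 162 137  75  44  42  58  80  94 102 104  94  65  53  62
   69  72]
 [ 99 105 138 165 148  99  51  41  42  45  59  78  93  98  83  57  51  47
   56  68]
 [101 119 156 166 122  63  45  42  41  42  46  57  73  84  66  48  53  45
   44  53]
 [110 141 166 154  91  45  42  41  42  41  42  46  53  63  51  43  49  45
   42  43]
 [130 161 166 130  63  43  41  42  42  42  42  43  43  46  44  41  44  43
   42  43]
 [153 170 152  99  47  43  43  45  48  48  47  44  42  41  41  41  42  41
   42  42]]
86 [225.2 209. ] [254.3 231.4] [239.5 231.4]
90 [225.1 207.6] [254.4 230. ] [239.5 230. ]
94 [225.1 206.2] [254.4 228.6] [239.5 228.6]
```

```bash
python3 -c "
from cell import r
print(r.job_done())"
```

```text
the job is handed in; nothing more can be done
None
```

I hung the basket across both hooks and let go, then handed the job in with the loupe held still and level over the middle of the print. The lens is about 90 mm above the table, within about 2 mm of the collar by the side camera, and the collar did not move; no verdict came back.

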